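Let a can out of the lever dispenser and ease its cover shut

ROBOT

A 6-joint arm with a two-finger parallel gripper is mounted at the origin on the work surface. World frame = base frame: x ahead of the robot, y to its left, z up, the work surface at z = 0. Lengths are in m, angles in rad, forces in N, time in s.
With the tool pointing down it reaches from about 0.275 to 0.975 m from the base axis. Payload 8.4 kg.
Tool frame: the origin (TCP) lies between the finger pads; the fingertips stand r.finger_overhang ahead of it and the grasp point (between the pads) lies 8 mm behind it (r.finger_overhang is the distance from the TCP to the fingertips, in m); z points along the fingers, y is the direction in which the jaws open and shut (so a half turn about z gives the same grasp; the last joint's range is limited). The gripper opens to 92 mm and grips with 3 to 60 N. Pads are 20 mm wide; open, the fingers measure 128 mm over their backs; the gripper's body (75 mm by 189 mm) begins 69 mm behind the grasp point.
Start: joints at [1.163, 0.353, 1.633, -0, 1.155, -0.002], TCP at [0.247, 0.574, 0.226] pointing down, gripper open.
Joint ranges: [-2.63, 2.63], [-0.92, 2.1], [0.06, 2.66], [-1.3, 4.44], [0, 2.69], [-3.02, 3.02]. Speed limits (rad/s): [2.22, 2.22, 2.79, 3.14, 3.14, 3.14].

INTERFACE

Orientations are given as a unit quaternion [w, x, y, z].
In Python, from rig import r gives the robot as it stands.
- The arm moves only by the tool play_rows, never from a script. Its argument "plan" is a list of rows, each a list of 3 entries, a list of its own where there are three numbers: the shift along the tool's x, y, z in cm, then the turn, a rotation vector about the tool's x, y, z in rad, then the finger opening in cm, from 0 to 9.19. In form: [[[x, y, z], [ax, ay, az], hand], ...]. A call has exactly 10 rows; each row shifts and turns the commanded pose from where the row before left it, along the tool's axes as they then stand; what a row does not reach is not made up. A row lasts 1/8 s, in which the tool goes at most 62.5 mm and 10.7 degrees, less where a joint would pass 70% of its speed; a pose out of reach is approached as far as the arm can. A call with a gripper value outside its range is refused whole. The fingers move at their own pace and stop on an object; "newtons" is the grip in N (left out, the last holds). Time passes only in rows, so rows that do not move let the fingers close, or fill a call up. It gives the time, the measured TCP pose, the force and the opening at its end, in the units of the state.
- r.read_state(): the state, without advancing time (a new reading comes with each control period).
- r.snapshot(name): name is "side" or "top" or "wrist"; returns a dict with "frame" (480x640x3 uint8, red, green, blue), "intrinsics" (3x3 intrinsics, pixels), "R" (3x3) and "t" (3): a world point X has camera coordinates R X + t; the wrist camera has in their place "mount" (4x4, takes a point from camera to tool coordinates, whose origin is the TCP and whose axes are the flange's). Camera axes: x right, y down, z forward; pixel columns grow to the right and rows downward; lengths in m; the calibration is good to about 2 mm. The wrist camera is an equidistant fisheye: a pixel r from the principal point sees the ray r / f radians off the axis. A picture is of the moment at which its call begins: read the wrist's pose just before it. There is no depth.
- r.sign_off(): hands the job in, once; it reports no verdict.
Trained networks look in a picture, given as the dict that the camera call returned (one of the last four; its "shot" number tells which), for a name from the list of things; names that differ only in an ending like _2 or _b are one class to them, and where a whole thing is asked for, a point or a joint stands for the part that bears it (a point fixed in the world has none). Each returns a list of dicts, best first, with "confidence" (0 to 1); they miss things now and then, are a little off and sometimes report something else, mostly with a low value. They report only what shows in the picture. A call takes as long as a camera call. They do not tell look-alikes from the thing itself.
- r.find_in(picture, query): "rect" ([left, top, right, bottom] in pixels, round what is visible of it).
- r.pinpoint(picture, query): "pixel" ([column, row] in pixels: a listed point, or the origin of a listed thing).
The state is a dict: "time": time; "qpos": joint angles; "dq": joint speeds; "effort": joint torques, N m; "tool_pos": TCP position; "orientation": TCP orientation; "ft_force": force on the tool from outside, world axes, zero at the start; "wrist_torque": the same for the moment, N m; "opening": finger opening in m.
Only numpy, scipy, OpenCV 4.12 (cv2) and the standard library are available. Lean on these libraries where they do the work, as an engineer would, in place of code of your own. Each camera call takes 0.05 s, during which the arm holds its last target. There are 200 camera calls.

TASK

Press down the lever beside the lane that holds the taller can and hold it down until the can has rolled out from under the raised cover into the tray, then let the lever come up slowly under your fingertips so that the cover shuts gently and does not slam. Push only on that lever: leave the cans, the covers, the other lane and everything else on the table alone, and finish with the cover shut, the can lying in the tray and your hand clear.

Things in the scene. Friction and masses are not known exactly. Their poses are not given: they have to be found in the camera images.
- rack: the fixed sheet-metal can dispenser, 320 mm long, 250 wide. Origin on the table under its middle; x runs up its lanes, away from tray and robot; y left, z up. Two lanes 118 wide, centred at y = +61 (left) and -61 mm (right), floor sloping down to -x at 10 degrees to an open tray (front plate at x = -158, 70 tall). Side plates 83 tall beside the tray, 189 by the covers (x -62 to 64)
- tall_can: the taller can in the dispenser, 74 mm across, 110 long, 0.46 kg, lying across its lane (varies which); origin at its centre. It waits behind the cover at x = -5, z = 96 mm in the rack's frame; once the cover is up it rolls by itself, in about a second, into the tray and rests there at x = -123, z = 76
- short_can: the shorter can, 74 mm across, 62 mm long, lying in the other lane; origin at its centre
- cover_left (a point): middle of the lower front edge of the left lane's hinged cover, an open wire-grid top 115 mm long, 112 wide, with a steel front reaching 109 mm down in front of the can; hinge axis along rack y at x = 70, z = 176 mm in the rack's frame. Shut, this edge is at x = -43, z = 67; fully open it has swung up to x = -87, z = 166
- cover_right (a point): the same for the cover of the right lane
- lid_left (a joint): opening angle of the left cover: 0 shut, 0.70 rad fully open; about 1.4 times its lever's angle (tied by a push rod). Its weight and a spring shut it and raise the lever again; nothing damps its fall. The can gets out from about 0.5 rad on; raised less than that, the cover can come to rest on the can
- lid_right (a joint): the same for the right cover and the right lever
- lever_left (a joint): angle of the left lever: 0 at rest (cover shut, paddle up), 0.50 rad pressed right down to its stop (cover fully open). Pressing takes up to about 8 N at the paddle; it does not stay down by itself
- lever_right (a joint): the same for the right lever
- paddle_left (a point): middle of the top of the left lever's paddle, a flat rubber pad 37 mm (rack x) by 38 mm (rack y) at the lever's front end, on the outer left side beside the tray. Rack frame: x = -168, y = 155, z = 151 mm at rest; x = -176, z = 70 pressed to the stop, along an arc about the lever pivot (x = -12, z = 95). It tilts from 14 degrees up at the front to 14 down
- paddle_right (a point): the same for the right lever, at y = -155 mm in the rack's frame
- standing_can: a food can standing upright, 74 mm across, 110 mm tall; origin at the centre of its underside
- jar: a closed jar standing upright, 72 mm across, 105 mm tall; origin at the centre of its underside
- flat_tin: a flat tin lying on its end, 84 mm across, 36 mm tall; origin at the centre of its underside
- mix_box: a cardboard packet lying flat, 110 x 75 x 40 mm tall; origin at the centre of its underside
- tape_gun: a hand tape dispenser with a roll of parcel tape, about 250 mm long in its x, 56 mm wide, 88 mm tall; origin on the table under it
- safety_knife: a grey carton knife lying flat, 165 mm long, 30 mm wide, 20 mm tall; origin on the table under it
- label_roll: a roll of blank labels, 96 mm across, 40 mm tall, lying flat; origin at the centre of its underside
There are look-alikes about, which are no part of the job. What is shaped like the tall_can but blue or pink is not meant.

How it is judged:
By the outcome, as a careful person would: the job done as asked, in the order asked, and still so for the second after the job is handed in, with the robot touching nothing.
It also fails if it takes over 42 s, if anything falls off the work surface, if the arm or the gripper's body presses on something with over 40 N, if the wrist force passes 120 N, or if a joint passes its speed limit or range.

## Working session

There is one attempt and no reset: what is moved stays moved. The work goes in short steps, Python scripts to look and compute and a tool call to move; the robot and the scene stay as the last step left them, time stands still between calls to the robot, and variables do not carry over. Pictures are saved under pics/ and viewed, about 8 in all and at most 12, crops included, and the job is handed in when it is done.

Besides the shell and the picture viewer there is one more tool, called as a command line: name --argument value ..., lists and objects as JSON in quotes. play_rows: Moves the arm, as the interface text tells. Its arguments: {"type":"object","properties":{"plan":{"type":"array"},"newtons":{"type":"number"}},"required":["plan"]}

```bash
mkdir -p pics; ls
cat > h.py <<'E'
import numpy as np, cv2
from rig import r
def ray(p,px):
    K,R,t=[np.array(p[k]) for k in("intrinsics","R","t")]
    d=R.T@np.linalg.solve(K,[px[0],px[1],1.]); return -R.T@t,d
def atz(p,px,z):
    o,d=ray(p,px); return o+d*(z-o[2])/d[2]
def tri(p1,x1,p2,x2):
    (a,u),(b,v)=ray(p1,x1),ray(p2,x2)
    s=np.linalg.lstsq(np.c_[u,-v],b-a,rcond=None)[0]
    A,B=a+u*s[0],b+v*s[1]; return (A+B)/2,np.linalg.norm(A-B)
def proj(p,X):
    K,R,t=[np.array(p[k]) for k in("intrinsics","R","t")]
    c=K@(R@np.array(X)+t); return c[:2]/c[2]
E
python3 - <<'E'
from h import *
np.set_printoptions(precision=3,suppress=True)
s=r.read_state(); print(s, r.finger_overhang)
P={}
for n in("side","top"):
    p=P[n]=r.snapshot(n); cv2.imwrite(f"pics/{n}0.png",p["frame"][:,:,::-1])
    print(n,-np.array(p["R"]).T@p["t"])
pts={}
for q in("rack","tall_can","short_can","cover_left","cover_right","paddle_left","paddle_right","standing_can","jar"):
    for n in P:
        l=r.pinpoint(P[n],q)[:3]; print(q,n,[(np.round(x["pixel"]),round(x["confidence"],2)) for x in l])
        if l: pts[q,n]=l[0]["pixel"]
    if (q,"side") in pts and (q,"top") in pts: print("   ",tri(P["side"],pts[q,"side"],P["top"],pts[q,"top"]))
E
```

```text
pics
{'time': 0.0, 'qpos': array([ 1.163,  0.354,  1.634, -0.   ,  1.155, -0.002]), 'dq': array([ 0.   , -0.001, -0.001, -0.001, -0.001, -0.002]), 'effort': array([ -0.003, -59.381, -33.423,   0.07 ,   0.023,  -0.   ]), 'tool_pos': array([0.247, 0.574, 0.225]), 'orientation': array([-0.   ,  0.202,  0.979, -0.001]), 'ft_force': array([-0.351, -0.665,  0.053]), 'wrist_torque': array([-0.044, -0.019,  0.035]), 'opening': 0.09194609532289641} 0.011
side [0.403 0.721 0.981]
top [ 0.226 -0.036  1.662]
rack side [(array([358., 240.]), 0.67)]
rack top [(array([257., 238.]), 0.81), (array([441., 328.]), 0.74)]
    (array([0.504, 0.126, 0.329]), np.float64(0.12400143519474871))
tall_can side [(array([296., 188.]), 0.83), (array([239., 216.]), 0.81), (array([272., 270.]), 0.77)]
tall_can top [(array([335., 183.]), 0.94), (array([220., 344.]), 0.89), (array([268., 228.]), 0.81)]
    (array([ 0.688, -0.101,  0.245]), np.float64(0.1303308962300045))
short_can side [(array([274., 316.]), 0.94), (array([406., 176.]), 0.69), (array([310., 415.]), 0.46)]
short_can top [(array([236., 235.]), 0.52), (a
[... 477 characters left out ...]
ft top [(array([219., 291.]), 0.8), (array([239., 237.]), 0.25)]
    (array([0.438, 0.25 , 0.142]), np.float64(0.013633835131454004))
paddle_right side [(array([330., 226.]), 0.71)]
paddle_right top [(array([313., 262.]), 0.83), (array([437., 328.]), 0.67), (array([258., 240.]), 0.28)]
    (array([ 0.531, -0.042,  0.153]), np.float64(0.003825227327373847))
standing_can side [(array([382., 450.]), 0.75), (array([382., 303.]), 0.73)]
standing_can top [(array([284., 318.]), 0.74)]
    (array([ 0.37 ,  0.137, -0.836]), np.float64(0.17613774628979095))
jar side [(array([307., 412.]), 0.75)]
jar top [(array([187., 279.]), 0.62)]
    (array([0.507, 0.383, 0.015]), np.float64(0.0038624945744029976))
```

View pics/side0.png

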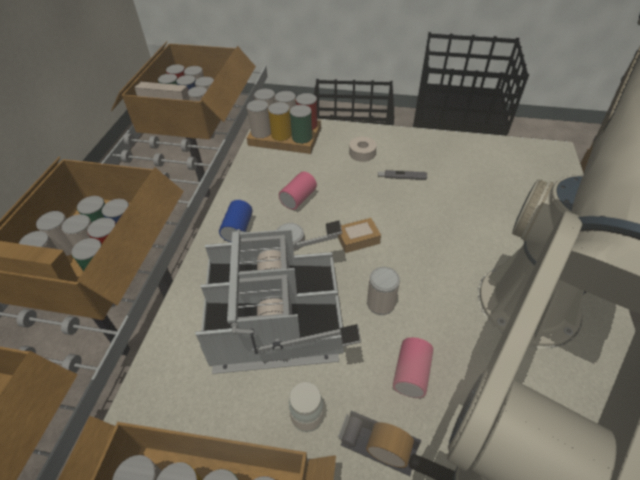

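View pics/top0.png

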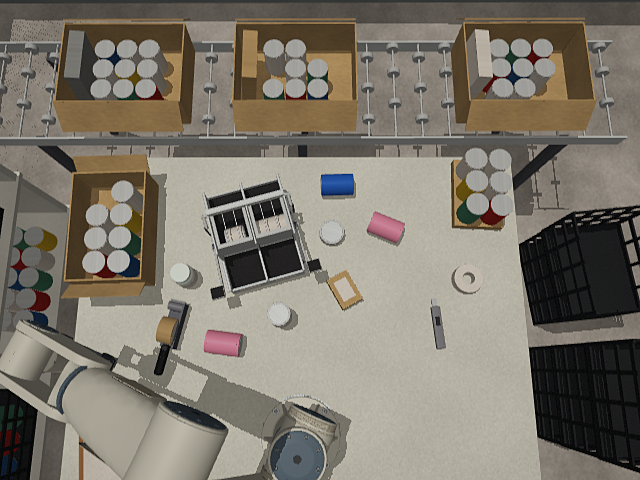

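Side view: rack at (270,300), paddles at (349,335) and (333,229), cans seen at about (270,260) and (270,308). Top view: rack at (255,238), left paddle (218,292), right paddle (314,265). The blue can (337,184) and pink cans (385,227) and (223,343) are look-alikes. I'll enlarge the lanes to tell which can is taller.

Run:
```python
from h import *
np.set_printoptions(precision=3,suppress=True)
from scipy.optimize import least_squares
T=cv2.imread("pics/top0.png")[170:305,190:330]; S=cv2.imread("pics/side0.png")[220:375,195:365]
T=cv2.resize(T,(560,540),interpolation=3)[:,:400]; S=cv2.resize(S,(592,540),interpolation=3)[:,:400]
cv2.imwrite("pics/crop0.png",np.hstack([T,S]))
p=r.snapshot("top"); q=r.snapshot("side")
obs=[(p,(218.5,291.5),(-.168,.155,.151)),(p,(314.5,265),(-.168,-.155,.151)),(q,(350,334),(-.168,.155,.151)),(q,(333,229),(-.168,-.155,.151)),
 (q,(288,320),(-.043,.061,.067)),(p,(238,251),(-.043,.061,.067)),(p,(281,243),(-.043,-.061,.067))]
def W(v,a):
    c,s=np.cos(v[2]),np.sin(v[2]); return [v[0]+c*a[0]-s*a[1],v[1]+s*a[0]+c*a[1],a[2]]
f=lambda v:np.concatenate([proj(c,W(v,a))-x for c,x,a in obs])
o=least_squares(f,[.65,.13,.2],loss="soft_l1"); print(o.x,o.fun.reshape(-1,2))
for n,a in dict(padL=(-.168,.155,.151),padR=(-.168,-.155,.151),canL=(-.005,.061,.096),canR=(-.005,-.061,.096)).items():
    X=W(o.x,a);print(n,np.array(X),proj(p,X),proj(q,X))
```

```text
[0.645 0.15  0.268] [[-1.94   0.384]
 [-0.467  0.438]
 [-1.95  -0.664]
 [-0.175 -2.724]
 [ 1.72   0.191]
 [ 2.62   0.623]
 [-4.538 -0.954]]
padL [0.442 0.255 0.151] [216.56  291.884] [348.05  333.336]
padR [ 0.524 -0.044  0.151] [314.033 265.438] [332.825 226.276]
canL [0.624 0.208 0.096] [236.625 238.68 ] [272.574 314.987]
canR [0.656 0.09  0.096] [272.928 229.042] [272.014 273.077]
```

View pics/crop0.png

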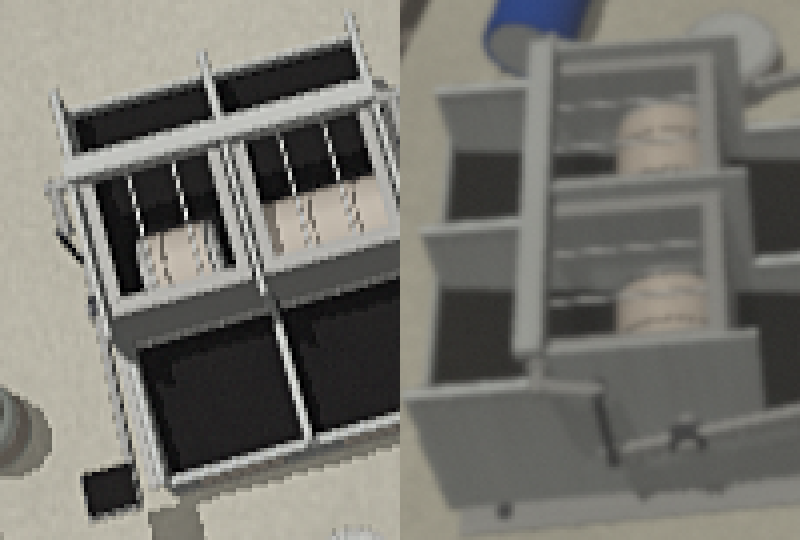

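The right can, at about (270,222) in the top view, spans nearly the whole lane (about 31 px of 36). The left can, at (232,232), is only about 19 px wide with gaps on both sides. So the tall can is in the **right** lane and I need the right lever, with its paddle at about (0.524, -0.044, 0.151). First I'll rise, cross over and close the fingers.

play_rows --plan '[[[0,0,-4],[0,0,0],0],[[0,0,-4],[0,0,0],0],[[-3.7,-3.4,0],[0,0,0],0],[[-3.7,-3.4,0],[0,0,0],0],[[-3.7,-3.4,0],[0,0,0],0],[[-3.7,-3.4,0],[0,0,0],0],[[-3.7,-3.4,0],[0,0,0],0],[[-3.7,-3.4,0],[0,0,0],0],[[-3.7,-3.4,0],[0,0,0],0],[[-3.7,-3.4,0],[0,0,0],0]]' --newtons 20

```text
time: 2.35
tool_pos: [0.4118, 0.206, 0.3058]
orientation: [0.0, 0.201, 0.98, 0.0]
ft_force: [-0.1, 0.2, 0.6]
opening: 0.0003
```

play_rows --plan '[[[-3.7,-3.4,0],[0,0,0],0],[[-3.7,-3.4,0],[0,0,0],0],[[-3.7,-3.4,0],[0,0,0],0],[[-3.7,-3.4,0],[0,0,0],0],[[0,0,0],[0,0,-0.17],0],[[0,0,0],[0,0,-0.17],0],[[0,0,0],[0,0,-0.17],0],[[0,0,0],[0,0,-0.17],0],[[0,0,0],[0,0,0],0],[[0,0,0],[0,0,0],0]]'

```text
time: 3.6
tool_pos: [0.4936, 0.0241, 0.3056]
orientation: [0.0, -0.135, 0.991, 0.0]
ft_force: [-0.9, 0.0, 1.4]
opening: 0.0003
```

```bash
cat >> h.py <<'E'
from scipy.spatial.transform import Rotation as Ro
def wray(p,px,s):
    K=np.array(p["intrinsics"]);M=np.array(p["mount"])
    a=np.array([(px[0]-K[0,2])/K[0,0],(px[1]-K[1,2])/K[1,1]]);th=np.linalg.norm(a)
    d=np.r_[a/th*np.sin(th),np.cos(th)] if th>0 else np.array([0,0,1.])
    q=s["orientation"];R=Ro.from_quat([*q[1:],q[0]]).as_matrix()
    return R@M[:3,3]+s["tool_pos"],R@M[:3,:3]@d
E
python3 - <<'E'
from h import *
np.set_printoptions(precision=4,suppress=True)
s=r.read_state(); w=r.snapshot("wrist"); t=r.snapshot("top")
cv2.imwrite("pics/w1.png",w["frame"][:,:,::-1])
for x in r.pinpoint(w,"paddle_right")[:3]+r.pinpoint(w,"paddle_left")[:2]:
    o,d=wray(w,x["pixel"],s); print("wrist",x,o+d*(.151-o[2])/d[2])
for q in("paddle_right","cover_right"):
  for x in r.pinpoint(t,q)[:3]: print("top",q,x,atz(t,x["pixel"],.151))
print(np.array(w["mount"]))
E
```

```text
wrist {'pixel': [234.9, 231.5], 'confidence': 0.84} [ 0.5247 -0.0438  0.151 ]
wrist {'pixel': [374.9, 114.2], 'confidence': 0.38} [0.394  0.0463 0.151 ]
wrist {'pixel': [548.3, 230.0], 'confidence': 0.74} [0.4414 0.2507 0.151 ]
top paddle_right {'pixel': [312.6, 260.5], 'confidence': 0.65} [ 0.5395 -0.0393  0.151 ]
top cover_right {'pixel': [332.5, 234.5], 'confidence': 0.47} [ 0.6228 -0.1021  0.151 ]
[[-0.0005 -0.9629 -0.2699  0.0755]
 [ 1.     -0.0003 -0.0006  0.0003]
 [ 0.0005 -0.2699  0.9629 -0.1591]
 [ 0.      0.      0.      1.    ]]
```

View pics/w1.png

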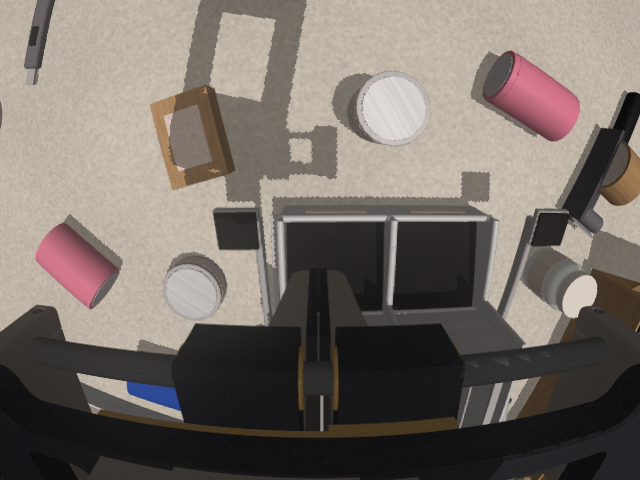

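The wrist view shows the right paddle as a dark square centred at (237,230), which gives (0.5247, -0.0438). That agrees with the rack fit. The tool's yaw already matches the rack (tool x = -rack x, tool y = rack y). Next I'll hover about 2 cm above the pad, 3 mm to the outer side.

play_rows --plan '[[[-0.4,-2.6,0],[0,0,0],0],[[-0.4,-2.6,0],[0,0,0],0],[[-0.35,-2.5,0],[0,0,0],0],[[0,0,3],[0,0,0],0],[[0,0,3],[0,0,0],0],[[0,0,3],[0,0,0],0],[[0,0,2],[0,0,0],0],[[0,0,1],[0,0,0],0],[[0,0,0.5],[0,0,0],0],[[0,0,0],[0,0,0],0]]'

```text
time: 5.15
tool_pos: [0.5258, -0.0469, 0.1809]
orientation: [0.0, -0.137, 0.991, -0.0]
ft_force: [0.0, -0.3, -0.6]
opening: 0.0006
```

Run:
```python
from h import *
w=r.snapshot("side"); u=r.snapshot("wrist")
a=cv2.resize(w["frame"][150:350,200:440],(480,400),interpolation=cv2.INTER_CUBIC)
b=cv2.resize(u["frame"][180:480,160:400],(320,400),interpolation=cv2.INTER_CUBIC)
cv2.imwrite("pics/s2.png",np.hstack([a,b])[:,:,::-1]); print(r.read_state())
```

```text
{'time': 5.25, 'qpos': array([-9.18210460e-02,  2.52331460e-01,  1.88441497e+00, -4.93883646e-06,
        1.00371621e+00, -1.93677615e+00]), 'dq': array([ 0.00035072, -0.00192723,  0.0011141 ,  0.00026583, -0.00324471,
       -0.00095485]), 'effort': array([-9.58607325e-05, -4.83696735e+01, -2.98407537e+01, -3.42833495e-02,
        6.44643232e-02,  1.78362818e-03]), 'tool_pos': array([ 0.52599937, -0.04692912,  0.18128097]), 'orientation': array([ 5.49795481e-04, -1.36651778e-01,  9.90618984e-01, -1.30232889e-04]), 'ft_force': array([ 0.36371345,  0.81603185, -0.09409217]), 'wrist_torque': array([0.1061449 , 0.00489097, 0.00724761]), 'opening': 0.0005425669809431384}
```

View pics/s2.png

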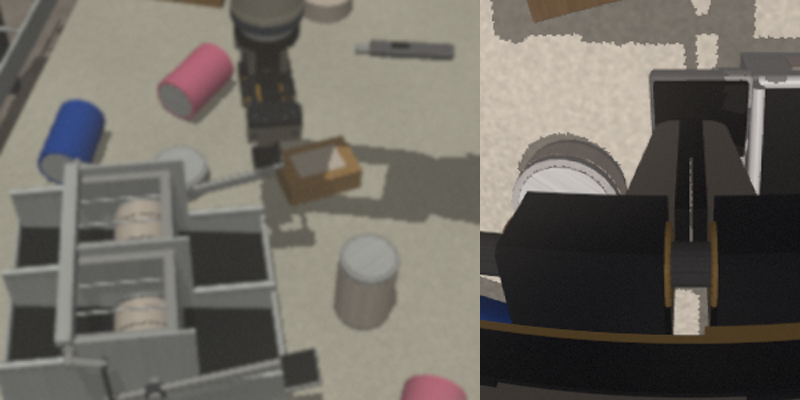

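The closed fingertips are directly over the right paddle: crop pixel (265,155) in the side half, paddle around (700,110) in the wrist half. There is a gap to the side plate. Now I'll press along the arc.

play_rows --plan '[[[0,0,1.0],[0,0,0],0],[[0.15,0,0.5],[0,0,0],0],[[0.15,0,0.5],[0,0,0],0],[[0.15,0,0.5],[0,0,0],0],[[0.1,0,0.5],[0,0,0],0],[[0.1,0,0.5],[0,0,0],0],[[0.1,0,0.5],[0,0,0],0],[[0.1,0,0.5],[0,0,0],0],[[0.05,0,0.5],[0,0,0],0],[[0,0,0.5],[0,0,0],0]]'

```text
time: 6.5
tool_pos: [0.5159, -0.0495, 0.1253]
orientation: [-0.001, -0.137, 0.991, -0.0]
ft_force: [-3.2, -1.5, 5.4]
opening: 0.0001
```

play_rows --plan '[[[0,0,0.6],[0,0,0],0],[[0,0,0.6],[0,0,0],0],[[0,0,0.6],[0,0,0],0],[[0,0,0.6],[0,0,0],0],[[0,0,0.6],[0,0,0],0],[[0,0,0.5],[0,0,0],0],[[0,0,0.3],[0,0,0],0],[[0,0,0],[0,0,0],0],[[0,0,0],[0,0,0],0],[[0,0,0],[0,0,0],0]]'

```text
time: 7.75
tool_pos: [0.5164, -0.0494, 0.0876]
orientation: [-0.0, -0.137, 0.991, 0.0]
ft_force: [-2.1, 0.5, 5.3]
opening: 0.0003
```

Run:
```python
from h import *
w=r.snapshot("side"); u=r.snapshot("top")
a=cv2.resize(w["frame"][180:380,180:420],(480,400),interpolation=cv2.INTER_CUBIC)
b=cv2.resize(u["frame"][160:310,195:335],(373,400),interpolation=cv2.INTER_CUBIC)[:,:320]
cv2.imwrite("pics/s3.png",np.hstack([a,b])[:,:,::-1])
print([r.find_in(c,"tall_can")[:4] for c in (w,u)]); print(r.read_state()["ft_force"])
```

```text
[[{'rect': [392.8, 339.4, 431.8, 395.8], 'confidence': 0.97}, {'rect': [276.7, 172.7, 316.5, 207.4], 'confidence': 0.9}, {'rect': [303.0, 244.7, 335.1, 292.6], 'confidence': 0.64}, {'rect': [220.6, 195.8, 250.6, 241.8], 'confidence': 0.6}], [{'rect': [317.9, 168.9, 355.5, 199.0], 'confidence': 0.76}, {'rect': [367.3, 213.0, 403.2, 245.1], 'confidence': 0.71}, {'rect': [264.4, 253.3, 289.2, 279.4], 'confidence': 0.6}, {'rect': [200.4, 209.3, 255.2, 257.4], 'confidence': 0.34}]]
[-1.94304565 -0.4387452   5.91280983]
```

View pics/s3.png

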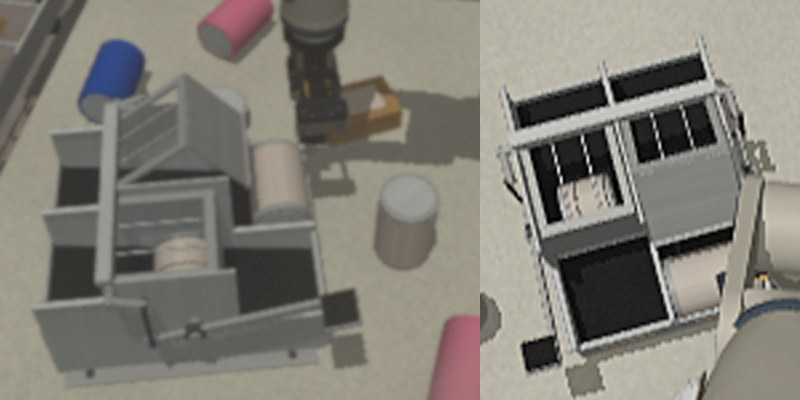

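The cover is raised, and the can has rolled into the tray: side crop (278,180), top crop (700,275). I'll hold briefly so it settles, then let the lever up slowly.

play_rows --plan '[[[0,0,0],[0,0,0],0],[[0,0,0],[0,0,0],0],[[0,0,0],[0,0,0],0],[[0,0,0],[0,0,0],0],[[0,0,0],[0,0,0],0],[[0,0,0],[0,0,0],0],[[0,0,0],[0,0,0],0],[[0,0,-0.1],[0,0,0],0],[[0,0,-0.15],[0,0,0],0],[[0,0,-0.2],[0,0,0],0]]'

```text
time: 9.2
tool_pos: [0.516, -0.0495, 0.092]
orientation: [-0.001, -0.137, 0.991, 0.0]
ft_force: [-2.3, -2.1, 5.3]
opening: 0.0004
```

play_rows --plan '[[[0,0,-0.2],[0,0,0],0],[[0,0,-0.2],[0,0,0],0],[[0,0,-0.2],[0,0,0],0],[[0,0,-0.2],[0,0,0],0],[[0,0,-0.2],[0,0,0],0],[[0,0,-0.2],[0,0,0],0],[[0,0,-0.2],[0,0,0],0],[[0,0,-0.2],[0,0,0],0],[[0,0,-0.2],[0,0,0],0],[[0,0,-0.2],[0,0,0],0]]'

```text
time: 10.45
tool_pos: [0.5156, -0.0496, 0.1119]
orientation: [-0.001, -0.137, 0.991, -0.0]
ft_force: [-4.1, -1.5, 6.2]
opening: 0.0005
```

play_rows --plan '[[[0,0,-0.2],[0,0,0],0],[[0,0,-0.2],[0,0,0],0],[[0,0,-0.2],[0,0,0],0],[[0,0,-0.2],[0,0,0],0],[[0,0,-0.2],[0,0,0],0],[[0,0,-0.2],[0,0,0],0],[[-0.03,0,-0.2],[0,0,0],0],[[-0.03,0,-0.2],[0,0,0],0],[[-0.04,0,-0.2],[0,0,0],0],[[-0.04,0,-0.2],[0,0,0],0]]'

```text
time: 11.7
tool_pos: [0.5182, -0.049, 0.1322]
orientation: [-0.0, -0.137, 0.991, -0.0]
ft_force: [-3.1, -0.5, 5.8]
opening: 0.0004
```

play_rows --plan '[[[-0.05,0,-0.2],[0,0,0],0],[[-0.05,0,-0.2],[0,0,0],0],[[-0.05,0,-0.2],[0,0,0],0],[[-0.05,0,-0.2],[0,0,0],0],[[-0.05,0,-0.2],[0,0,0],0],[[-0.05,0,-0.2],[0,0,0],0],[[-0.06,0,-0.2],[0,0,0],0],[[-0.06,0,-0.2],[0,0,0],0],[[-0.06,0,-0.15],[0,0,0],0],[[-0.05,0,-0.15],[0,0,0],0]]'

```text
time: 12.95
tool_pos: [0.5235, -0.0475, 0.1513]
orientation: [0.0, -0.137, 0.991, -0.0]
ft_force: [-2.3, -0.1, 5.2]
opening: 0.0004
```

play_rows --plan '[[[-0.05,0,-0.15],[0,0,0],0],[[-0.05,0,-0.15],[0,0,0],0],[[-0.05,0,-0.12],[0,0,0],0],[[-0.05,0,-0.12],[0,0,0],0],[[-0.05,0,-0.12],[0,0,0],0],[[0,0,-0.12],[0,0,0],0],[[0,0,-0.12],[0,0,0],0],[[0,0,-0.12],[0,0,0],0],[[0,0,-0.12],[0,0,0],0],[[0,0,-0.12],[0,0,0],0]]'

```text
time: 14.2
tool_pos: [0.5262, -0.0468, 0.1639]
orientation: [0.001, -0.137, 0.991, -0.0]
ft_force: [2.9, 0.4, 2.9]
opening: 0.0002
```

play_rows --plan '[[[0,0,-0.1],[0,0,0],0],[[0,0,-0.1],[0,0,0],0],[[0,0,-0.1],[0,0,0],0],[[0,0,-0.1],[0,0,0],0],[[0,0,-0.1],[0,0,0],0],[[0,0,-0.1],[0,0,0],0],[[0,0,-0.1],[0,0,0],0],[[0,0,-0.1],[0,0,0],0],[[0,0,-0.1],[0,0,0],0],[[0,0,-0.1],[0,0,0],0]]'

```text
time: 15.45
tool_pos: [0.5257, -0.0468, 0.1738]
orientation: [-0.0, -0.137, 0.991, -0.0]
ft_force: [0.0, -0.1, -0.4]
opening: 0.0003
```

play_rows --plan '[[[0,0,-1],[0,0,0],0],[[0,0,-2],[0,0,0],0],[[0,0,-3],[0,0,0],0],[[0,0,-3],[0,0,0],0],[[4,0,0],[0,0,0],0],[[4,0,0],[0,0,0],0],[[4,0,0],[0,0,0],0],[[0,0,0],[0,0,0],0],[[0,0,0],[0,0,0],0],[[0,0,0],[0,0,0],0]]'

```text
time: 16.7
tool_pos: [0.4113, -0.0792, 0.264]
orientation: [0.0, -0.137, 0.991, -0.0]
ft_force: [1.0, 0.7, -0.3]
opening: 0.0004
```

Run:
```python
from h import *
w=r.snapshot("side"); u=r.snapshot("top")
a=cv2.resize(w["frame"][180:380,180:420],(480,400),interpolation=cv2.INTER_CUBIC)
b=cv2.resize(u["frame"][160:310,195:335],(373,400),interpolation=cv2.INTER_CUBIC)[:,:320]
cv2.imwrite("pics/s4.png",np.hstack([a,b])[:,:,::-1])
c,s=np.cos(.27),np.sin(.27)
for n,a in dict(can=(-.123,-.061,.076),padR=(-.168,-.155,.151),covR=(-.043,-.061,.067)).items():
    X=[.645+c*a[0]-s*a[1],.15+s*a[0]+c*a[1],a[2]]; print(n,proj(w,X),proj(u,X))
for q in("tall_can","paddle_right","cover_right"): print(q,[(x["pixel"],x["confidence"]) for x in r.pinpoint(w,q)[:4]])
print(r.read_state()["ft_force"])
```

```text
can [318.82992872 274.09546312] [282.58452963 264.25868189]
padR [332.6205674  226.09760784] [314.20428684 265.24052408]
covR [287.83213429 278.65330694] [276.55384203 241.95141097]
tall_can [([319.7, 274.6], 0.95), ([410.9, 367.5], 0.92), ([293.3, 191.0], 0.89), ([237.1, 220.9], 0.66)]
paddle_right [([328.0, 226.5], 0.68)]
cover_right [([319.1, 273.0], 0.66)]
[-0.57732522 -0.29370006 -0.17842349]
```

View pics/s4.png

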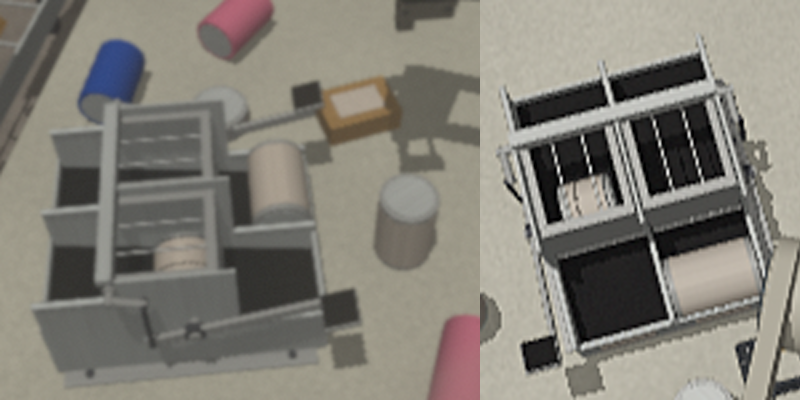

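The right cover is shut and its lane is empty. The can lies in the tray at side pixel (320,275), against an expected (319,274). The paddle is up, the left lane is untouched and the hand is clear.

```bash
python3 -c "
from rig import r
print(r.sign_off())"
```

```text
the job is handed in; nothing more can be done
None
```

The taller can is out of the right lane and lying in the tray, and I handed the job in after about 17 s on the robot's clock.

- **Which can:** the can in the right lane spans nearly the whole lane, while the left one is clearly shorter. So I used the right lever only.
- **Pressing:** I pushed the right paddle down along its arc with closed fingertips, almost to its stop. The force was about 5–6 N. I held it there until the can had rolled into the tray.
- **Letting up:** I raised the lever at about 16 mm/s, slowing to about 8 mm/s near the end. The fingertip force stayed at about 5–6 N for most of the rise and faded to zero as the cover shut, so I saw no sign of a slam.

**Last checks:**
- The right cover is shut and the paddle is back up.
- The can is within about 1 px of where it should rest.
- The left lane looks untouched in the picture.
- The hand is clear, with no force on the wrist.

**Disagreements:** after the release, the network's "cover_right" point landed on the can at (319,273) instead of the cover edge at about (288,279). I judged the cover shut from the picture. Earlier, with the arm in view, the top camera put the right paddle about 15 mm off. I ignored that because the wrist view and the rack fit agreed with each other.

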